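Square a bearing carrier into the corner stop

ROBOT

A 6-joint arm with a two-finger parallel gripper is mounted at the origin on the work surface. World frame = base frame: x ahead of the robot, y to its left, z up, the work surface at z = 0. Lengths are in m, angles in rad, forces in N, time in s.
With the tool pointing down it reaches from about 0.35 to 0.775 m from the base axis. Payload 7.3 kg.
Tool frame: the origin (TCP) lies at the very end of the fingers, on their centre line; the grasp point (between the pads) lies 19 mm behind it (pinch_z is the distance from the TCP to the grasp point, in m); z points along the fingers, y is the line along which they close (so a half turn about z gives the same grasp; the last joint's range is limited). The gripper opens to 92 mm and grips with 3 to 60 N. Pads are 19 mm wide; open, the fingers measure 130 mm over their backs; the gripper's body (75 mm by 190 mm) begins 47 mm behind the grasp point.
Start: joints at [-1.441, 0.342, 1.524, -0, 1.275, -0.146], TCP at [0.143, -0.505, 0.227] pointing down, gripper open.
Joint ranges: [-2.53, 2.53], [-0.77, 2.02], [0.04, 2.7], [-1, 4.14], [0.28, 2.66], [-3.11, 3.11]. Speed limits (rad/s): [2.57, 2.57, 3.14, 3.14, 3.14, 3.14].

INTERFACE

Orientations are given as [roll, pitch, yaw] about the fixed x, y, z axes, in that order (R = Rz(yaw) Ry(pitch) Rx(roll)).
In Python, from cell import * gives the robot as it stands.
- The arm moves only by the tool arm_command, never from a script. Its arguments are lists of equal length, an entry for each row: "fingers": the gripper command: -1 is fully open, 1 is shut, values between are in proportion; "travel": the shift along the tool's x, y, z in m, a list of three; "dr": the turn, a rotation vector about the tool's x, y, z in degrees, a list of three. In form: {"fingers": [fingers, ...], "travel": [[x, y, z], ...], "dr": [[wx, wy, wz], ...]}. A call has 1 to 8 rows; each row is the pose to reach, as a shift and turn from the pose commanded when the call began, along the tool's axes at that moment; what a row does not reach only later rows make up. A row lasts 1/12 s, in which the tool goes at most 41.7 mm and 7.16 degrees, less where a joint would pass 70% of its speed; a pose out of reach is approached as far as the arm can. A call with a gripper value outside its range is refused whole. The fingers move at their own pace and stop on an object; "squeeze" is the grip in N (left out, the last holds). Time passes only in rows, so rows that repeat a pose let the fingers close. It gives the time, the measured TCP pose, the force, the opening and the grip force at its end, in the units of the state.
- observe(): the state, without advancing time (a new reading comes with each control period).
- read_camera(name): name is "side" or "top"; returns a dict with "color" (384x512x3 uint8, blue, green, red), "z_map" (384x512 float32, m along the optical axis (not along the pixel's ray), 0 where there is no reading), "fx", "fy", "cx", "cy" (pixels), "R" (3x3) and "t" (3): a world point X has camera coordinates R X + t. Camera axes: x right, y down, z forward; pixel columns grow to the right and rows downward; lengths in m; the calibration is good to about 2 mm. A picture is of the moment at which its call begins.
- hand_in(): hands the job in; it is judged then, once.
The state is a dict: "time": time; "qpos": joint angles; "qvel": joint speeds; "joint_efforts": joint torques, N m; "tool_pos": TCP position; "tool_rot": TCP orientation; "contact_force": force on the tool from outside, world axes, zero at the start; "torque": the same for the moment, N m; "opening": finger opening in m; "grip_force": force on a finger pad.
Only numpy, scipy, OpenCV 4.12 (cv2) and the standard library are available. Lean on these libraries where they do the work, as an engineer would, in place of code of your own. Each camera call takes 0.05 s, during which the arm holds its last target. There are 200 camera calls.

TASK

Push the rectangular aluminium bearing carrier along the bench until it sits fully home in the steel corner stop, its long side flat against the long rail and its end flat against the short end stop, ready for marking out. Only push it with the fingers, steadily and flat on the bench: do not grip, lift, tip or knock it. Leave everything else on the bench where it is.

Things in the scene. Friction and masses are not known exactly. Their poses are not given: they have to be found in the camera images.
- carrier: loose aluminium bearing carrier, 0.5 to 0.9 kg, a flat block 92 mm along its x, 115 mm along its y, 36 mm high, with a low boss (80 mm diameter, 8 mm high, dark bore) on top. Origin: centre of underside, z up. Starts on the robot's side of the long rail, right of the end stop, turned up to 20 degrees from the rail. Slides under about 3 to 10 N. Too wide to grip.
- corner: fixed L of two bright steel rails, 28 mm high, 8 mm thick, with flat feet outside. Origin: inner corner at bench level, z up. Long rail: 310 mm along -y (to the right), inner face at x = 0, facing -x (the robot). End stop: 105 mm along -x, inner face at y = 0, facing -y. Home: carrier's origin at x = -46, y = -57.5 mm in this frame, frames parallel. Place and yaw vary.
- socket: bystander: upright steel deep socket, 30 mm diameter, 62 mm high, behind the long rail or left of the end stop; origin at the centre of its underside
- carton: bystander: small brown cardboard carton, 75 x 45 x 60 mm high, behind the long rail or left of the end stop; origin at the centre of its underside
- filter: bystander: upright oil filter can, white with a blue band, 77 mm diameter, 85 mm high; origin at the centre of its underside
- jar: bystander: glass jar with a steel lid, 60 mm diameter, 75 mm high; origin at the centre of its underside
- mug: bystander: white mug, 80 mm diameter without its handle, 90 mm high; origin at the centre of its underside
- wrench: bystander: steel wrench, 200 mm long, lying flat on the far left; origin at its middle, on the bench
- spray: bystander: red spray can with a white band, 60 mm diameter, 170 mm high, far left; origin at the centre of its underside
Not all that is in view belongs to the job. Of the things like the carrier, leave any that is yellow; of the rest the larger one is meant.

How it is judged:
At the end, for the whole second after the job is handed in: The carrier lies flat and at rest, each of its two faces within about 3.5 mm of the long rail and of the end stop, square to them within 0.04 rad, and every bystander is within 20 mm of where it began (x of carrier in the frame of corner between -0.0495 and -0.043 m and y of carrier in the frame of corner between -0.061 and -0.0545 m and angle between the x axis of carrier and the x axis of corner, either way round below 0.04 rad and height (world z) of carrier below 0.004 m and angle between carrier's own z axis and vertical below 0.04 rad and linear speed of carrier below 0.01 m/s and distance of each of socket, carton, filter, jar, mug, wrench, spray from where it was at the start of the episode below 0.02 m); the robot touches nothing.
It fails at once if the carrier is lifted more than 8 mm off the bench (height (world z) of carrier above 0.008 m).
It fails at once if the carrier is tipped by more than 0.12 rad (angle between carrier's own z axis and vertical above 0.12 rad).
It fails at once if the carrier is knocked along faster than 0.4 m/s (linear speed of carrier above 0.4 m/s).
It fails at once if a bystander is moved more than 20 mm (distance of any of socket, carton, filter, jar, mug, wrench, spray from where it was at the start of the episode above 0.02 m).
It also fails if it takes over 51 s, if anything falls off the work surface, if the arm or the gripper's body presses on something with over 40 N, if the wrist force passes 120 N, or if a joint passes its speed limit or range.

## Working session

There is one attempt and no reset: what is moved stays moved. The work goes in short steps, Python scripts to look and compute and a tool call to move; the robot and the scene stay as the last step left them, time stands still between calls to the robot, and variables do not carry over. Pictures are saved under pics/ and viewed, at most 10 in all, crops included, and the job is handed in when it is done.

Besides the shell and the picture viewer there is one more tool, called by a JSON object that holds its "name" and its "arguments", one argument or row to a line. arm_command: Moves the arm, as the interface text tells. Its arguments: {"type":"object","properties":{"fingers":{"type":"array","items":{"type":"number"}},"travel":{"type":"array","items":{"type":"array","items":{"type":"number"}}},"dr":{"type":"array","items":{"type":"array","items":{"type":"number"}}},"squeeze":{"type":"number"}},"required":["fingers","travel","dr"]}

```bash
mkdir -p pics; cat > h.py <<'E'
from cell import *
import numpy as np, cv2
def world(c,u,v,z=None):
    K=np.array([[c['fx'],0,c['cx']],[0,c['fy'],c['cy']],[0,0,1]])
    R=np.array(c['R']);t=np.array(c['t'])
    d=R.T@np.linalg.solve(K,[u,v,1.]);o=-R.T@t
    if z is None: return o+d*c['z_map'][int(v),int(u)]
    return o+d*(z-o[2])/d[2]
E
python3 - <<'E'
from h import *
for n in('top','side'):
    c=read_camera(n);np.savez(f'{n}.npz',**c)
    cv2.imwrite(f'pics/{n}0.png',c['color']);print(n,-np.array(c['R']).T@c['t'],c['fx'])
print(observe())
E
```

```text
top [ 0.39151096 -0.02850034  1.07629457] 385.1491996259348
side [ 0.30435545 -1.29799174  1.08403198] 484.3479589003426
{'time': 0.1, 'qpos': array([-1.44099616e+00,  3.42637661e-01,  1.52488950e+00, -5.02146757e-05,
        1.27541977e+00, -1.46001424e-01]), 'qvel': array([ 0.00019578, -0.00173522, -0.0036921 , -0.00089052,  0.00128785,
        0.00014624]), 'joint_efforts': array([ 1.81027335e-03, -4.32004416e+01, -2.44694620e+01,  7.18646217e-02,
        5.26230584e-02, -3.73600074e-05]), 'tool_pos': array([ 0.14292626, -0.50479938,  0.22613362]), 'tool_rot': array([-3.14024580e+00, -1.49515017e-04,  2.75816145e-01]), 'contact_force': array([ 0.25533517, -0.08802731, -0.03343793]), 'torque': array([ 0.0115983 , -0.01823137,  0.02025334]), 'grip_force': 0.0, 'opening': 0.09179163763949066}
```

View pics/top0.png

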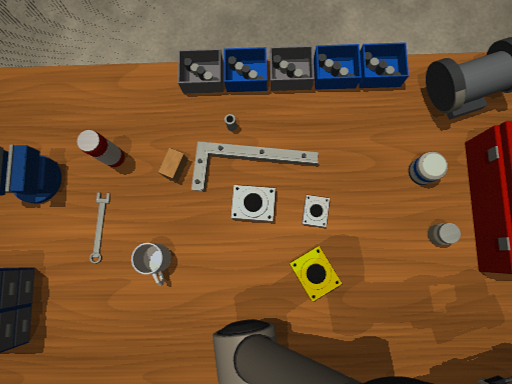

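View pics/side0.png

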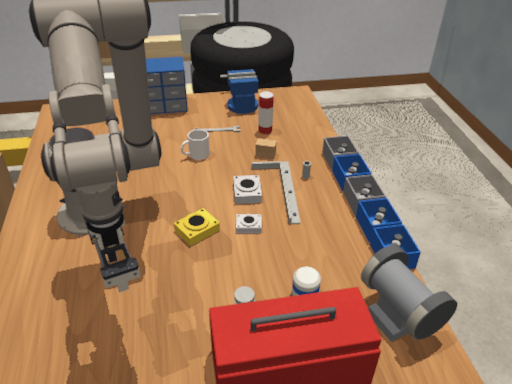

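The top view shows three carrier-like blocks: a grey one at (254,203), a smaller grey one at (316,211) and a yellow one at (316,273). Yellow is ruled out and (254,203) is the larger of the other two, so that is the carrier. The corner stop is at about (200,150). The side view agrees, with the carrier at (247,189). I'll confirm this in a crop and measure it.

```bash
cat >> h.py <<'E'
def blob(c,zlo,zhi,box):
    """min-area rect (world) of pixels with height in range inside pixel box"""
    R=np.array(c['R']);t=np.array(c['t']);u,v=np.meshgrid(np.arange(512),np.arange(384));z=c['z_map']
    P=(np.stack([(u-c['cx'])/c['fx']*z,(v-c['cy'])/c['fy']*z,z],-1)-t)@R
    x0,y0,x1,y1=box
    m=(P[...,2]>zlo)&(P[...,2]<zhi)&(u>=x0)&(u<x1)&(v>=y0)&(v<y1)&(z>0)
    return P,m
def rect(Q): return cv2.minAreaRect((Q[:,:2]*1000).astype(np.float32))
E
python3 - <<'E'
from h import *
c=dict(np.load('top.npz'))
im=cv2.resize(c['color'][130:310,180:360],None,fx=3.3,fy=3.3,interpolation=cv2.INTER_CUBIC);cv2.imwrite('pics/crop.png',im)
for nm,box in dict(carrier=(222,172,288,236),small=(292,186,340,236),yellow=(285,240,350,306)).items():
    P,m=blob(c,.015,.06,box);print(nm,rect(P[m]),np.percentile(P[m][:,2],[5,50,95]),m.sum(),'depthpx')
# corner
P,m=blob(c,.018,.04,(185,130,325,198));
print('corner z',np.percentile(P[m][:,2],[5,50,95]),m.sum())
# long rail: per-column inner (lower) edge; end stop: per-row right edge, at z=.028
L=[world(c,u,np.where(m[:,u])[0].max()+.5,.028)[:2] for u in range(225,312) if m[:,u].any()]
S=[world(c,np.where(m[v])[0].max()+.5,v,.028)[:2] for v in range(164,186) if m[v].any()]
for n,A in(('long',L),('stop',S)):
    A=np.array(A,np.float32);l=cv2.fitLine(A,cv2.DIST_HUBER,0,.001,.001).ravel();print(n,l,np.degrees(np.arctan2(l[1],l[0])))
cnt,_=cv2.findContours(m.astype(np.uint8),0,1);k=max(cnt,key=cv2.contourArea);print(cv2.approxPolyDP(k,3,True)[:,0].tolist())
# colour-based carrier contour
g=cv2.cvtColor(c['color'],cv2.COLOR_BGR2HSV);b=((g[...,1]<60)&(g[...,2]>110)).astype(np.uint8)
cnt,_=cv2.findContours(b,0,1)
for k in cnt:
    if cv2.contourArea(k)>300:
        r=cv2.minAreaRect(k)
        if 185<r[0][0]<330 and 130<r[0][1]<230:
            Q=np.array([world(c,*p,.036) for p in cv2.boxPoints(r)]);print('col',np.round(r[0],1),Q[:,:2].mean(0).round(4),rect(Q))
E
```

```text
carrier ((534.2611694335938, 14.723335266113281), (115.14557647705078, 92.16353607177734), 84.72417449951172) [0.03396941 0.04022186 0.04800818] 1434 depthpx
small ((510.22711181640625, -156.44281005859375), (64.84746551513672, 80.70532989501953), 80.43708038330078) [0.02354443 0.02911427 0.03480797] 705 depthpx
yellow ((343.3479309082031, -147.39382934570312), (115.14261627197266, 92.31965637207031), 29.40924072265625) [0.03452006 0.04025652 0.04800161] 1581 depthpx
corner z [0.02126465 0.02985136 0.03865001] 860
long [ 0.5432872  -0.8395469   0.6114509  -0.04006058] -57.092304
stop [ 0.9912848  -0.13173653  0.6177628   0.14603534] -7.569951
[[201, 189], [209, 153], [318, 161], [206, 150]]
col [315.6 210.5] [ 0.5091 -0.1538] ((509.0429992675781, -153.96685791015625), (64.9305419921875, 79.73631286621094), 80.2947998046875)
col [252.7 202.5] [0.5346 0.016 ] ((534.5551147460938, 16.404735565185547), (116.45462036132812, 91.14315795898438), 84.33026123046875)
col [254.7 170. ] [0.6255 0.0103] ((625.137451171875, 11.37744140625), (344.1026306152344, 137.83352661132812), 84.00067901611328)
```

View pics/crop.png

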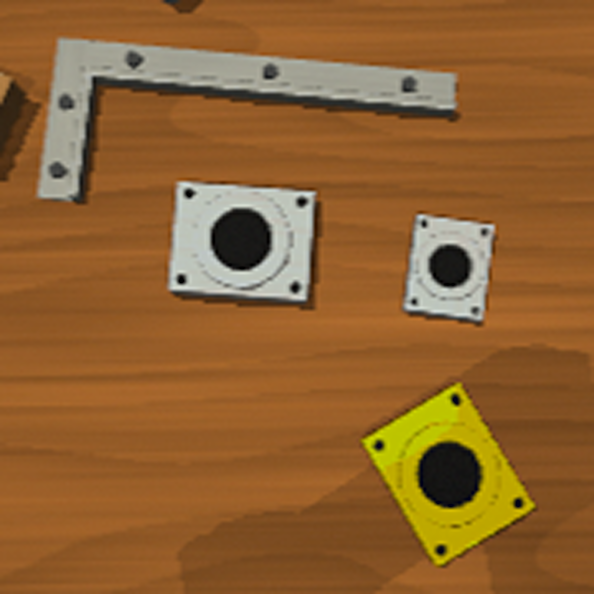

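The crop confirms it: the large light-grey block at about (254,203) is the carrier, with the smaller grey block to its right and the yellow one below. Next I'll fit the inner rail edges by colour.

```bash
cat >> h.py <<'E'
def edges(c):
    """sub-pixel inner rail edges (rail top, z=.028) -> corner point, yaw"""
    g=c['color'].astype(float).mean(2)
    def drop(p):           # last strong falling edge
        d=np.diff(p);i=np.argmin(d);return i+.5 if d[i]<-20 else None
    L=[];S=[]
    for u in range(218,310):
        v0=int(150+(u-210)*.085);i=drop(g[v0:v0+16,u])
        if i is not None:L.append(world(c,u,v0+i,.028)[:2])
    for v in range(162,186):
        i=drop(g[v,199:218])
        if i is not None:S.append(world(c,199+i,v,.028)[:2])
    f=lambda A:cv2.fitLine(np.array(A,np.float32),cv2.DIST_HUBER,0,.001,.001).ravel()
    l,s=f(L),f(S);res=lambda A,q:np.median(abs((np.array(A)-q[2:])@[-q[1],q[0]]))
    k=np.linalg.solve(np.c_[l[:2],-s[:2]],s[2:]-l[2:]);p=l[2:]+k[0]*l[:2]
    return p,l,s,res(L,l),res(S,s),len(L),len(S)
E
python3 - <<'E'
from h import *
c=dict(np.load('top.npz'));p,l,s,a,b,n,k=edges(c)
print(p,np.degrees(np.arctan2(*(l[:2][::-1]*np.sign(l[1])))),np.degrees(np.arctan2(*(s[:2][::-1]*np.sign(s[0])))),a,b,n,k)
g=c['color'].mean(2).astype(int);print(g[148:170,260]);print(g[175,190:222])
E
```

```text
[0.6798176  0.14052063] 83.17386 -7.6456366 0.0006964810257192654 0.0006000104935874524 92 24
[163 147  82  65  49  46 160 154 160 180  61  40  47  50  89  92  94  89
  88  94  93  90]
[ 87  86  93 133 161 158 159 158 160 163 162 152 149 166 134  40  36  40
  42  63  83  83  82  83  82  81  81  83  83  83  84  82]
```

Corner at (0.680, 0.1405), yaw about -0.12 rad. The carrier is about 84 mm short of home along each corner axis. I'll push +x with both fingers open and flat on the near side, then +y along the rail. First I move the arm round behind the carrier, staying high.

{"name": "arm_command", "arguments": {
  "fingers": [-1,-1,-1,-1,-1,-1,-1,-1],
  "travel": [
    [0.336,-0.17,0],
    [0.336,-0.17,0],
    [0.336,-0.17,0],
    [0.336,-0.17,0],
    [0.336,-0.17,0],
    [0.336,-0.17,0],
    [0.336,-0.17,0],
    [0.336,-0.17,0]
  ],
  "dr": [
    [0,0,22.7],
    [0,0,22.7],
    [0,0,22.7],
    [0,0,22.7],
    [0,0,22.7],
    [0,0,22.7],
    [0,0,22.7],
    [0,0,22.7]
  ]
}}

```text
time: 0.77
tool_pos: [0.3824, -0.2839, 0.2266]
tool_rot: [-3.141, 0.0, -0.121]
contact_force: [-0.1, -0.6, -0.2]
opening: 0.0916
grip_force: 0.0
```

{"name": "arm_command", "arguments": {
  "fingers": [-1,-1,-1,-1,-1,-1,-1,-1],
  "travel": [
    [0.02,-0.29,0],
    [0.02,-0.29,0],
    [0.02,-0.29,0],
    [0.02,-0.29,0],
    [0.02,-0.29,0],
    [0.02,-0.29,0],
    [0.02,-0.29,0],
    [0.02,-0.29,0]
  ],
  "dr": [
    [0,0,0],
    [0,0,0],
    [0,0,0],
    [0,0,0],
    [0,0,0],
    [0,0,0],
    [0,0,0],
    [0,0,0]
  ]
}}

```text
time: 1.43
tool_pos: [0.4362, 0.0062, 0.2266]
tool_rot: [-3.139, 0.0, -0.113]
contact_force: [-0.7, -0.4, -1.0]
opening: 0.0914
grip_force: 0.0
```

{"name": "arm_command", "arguments": {
  "fingers": [-1,-1,-1,-1,-1,-1,-1,-1],
  "travel": [
    [0,-0.01,0.04],
    [0,-0.01,0.08],
    [0,-0.01,0.12],
    [0,-0.01,0.15],
    [0,-0.01,0.17],
    [0,-0.01,0.18],
    [0,-0.01,0.18],
    [0,-0.01,0.18]
  ],
  "dr": [
    [0,0,0],
    [0,0,0],
    [0,0,0],
    [0,0,0],
    [0,0,0],
    [0,0,0],
    [0,0,0],
    [0,0,0]
  ]
}}

```text
time: 2.1
tool_pos: [0.437, 0.0095, 0.0464]
tool_rot: [3.142, 0.002, -0.121]
contact_force: [-0.0, -0.7, -0.5]
opening: 0.0921
grip_force: 0.0
```

```bash
cat >> h.py <<'E'
C=np.array([.680,.1405]);Y=-.12
def incorner(q):
    c,s=np.cos(Y),np.sin(Y);return np.array([[c,s],[-s,c]])@(np.array(q)[:2]-C)
E
python3 - <<'E'
from h import *
o=observe();print(o['tool_pos'],o['tool_rot'],incorner(o['tool_pos']),incorner([.5343,.0155]),incorner([.510,-.156]))
E
```

```text
[0.43701065 0.00954352 0.04638841] [ 3.14150724e+00  1.51743272e-03 -1.20555528e-01] [-0.22556484 -0.15910351] [-0.12968819 -0.14154315] [-0.1332828  -0.31471884]
```

{"name": "arm_command", "arguments": {
  "fingers": [-1,-1,-1,-1,-1,-1,-1,-1],
  "travel": [
    [0,-0.017,0.015],
    [0,-0.017,0.026],
    [0,-0.017,0.032],
    [0.01,-0.017,0.032],
    [0.02,-0.017,0.032],
    [0.03,-0.017,0.032],
    [0.035,-0.017,0.032],
    [0.035,-0.017,0.032]
  ],
  "dr": [
    [0,0,0],
    [0,0,0],
    [0,0,0],
    [0,0,0],
    [0,0,0],
    [0,0,0],
    [0,0,0],
    [0,0,0]
  ]
}}

```text
time: 2.77
tool_pos: [0.4756, 0.0219, 0.0155]
tool_rot: [3.141, -0.003, -0.121]
contact_force: [-0.2, 0.6, -0.2]
opening: 0.0918
grip_force: 0.0
```

{"name": "arm_command", "arguments": {
  "fingers": [-1,-1,-1,-1,-1,-1,-1,-1],
  "travel": [
    [0.003,0,0],
    [0.006,0,0],
    [0.009,0,0],
    [0.012,0,0],
    [0.016,0,0],
    [0.02,0,0],
    [0.024,0,0],
    [0.028,0,0]
  ],
  "dr": [
    [0,0,0],
    [0,0,0],
    [0,0,0],
    [0,0,0],
    [0,0,0],
    [0,0,0],
    [0,0,0],
    [0,0,0]
  ]
}}

```text
time: 3.43
tool_pos: [0.4992, 0.0194, 0.0145]
tool_rot: [3.141, 0.006, -0.12]
contact_force: [-8.6, 0.6, 6.0]
opening: 0.0917
grip_force: 4.0
```

{"name": "arm_command", "arguments": {
  "fingers": [-1,-1,-1,-1,-1,-1,-1,-1],
  "travel": [
    [0.005,0,0],
    [0.01,0,0],
    [0.015,0,0],
    [0.02,0,0],
    [0.025,0,0],
    [0.03,0,0],
    [0.034,0,0],
    [0.037,0,0]
  ],
  "dr": [
    [0,0,0],
    [0,0,0],
    [0,0,0],
    [0,0,0],
    [0,0,0],
    [0,0,0],
    [0,0,0],
    [0,0,0]
  ]
}}

```text
time: 4.1
tool_pos: [0.5365, 0.0149, 0.0145]
tool_rot: [3.141, 0.005, -0.12]
contact_force: [-7.1, 1.0, 5.8]
opening: 0.092
grip_force: 4.0
```

```bash
python3 - <<'E'
from h import *
o=observe();print(o['tool_pos'],o['tool_rot'],incorner(o['tool_pos']),o['contact_force'])
for n in('top','side'): cv2.imwrite(f'pics/{n}1.png',read_camera(n)['color'])
im=np.hstack([cv2.imread('pics/top1.png')[100:300,130:380],cv2.imread('pics/side1.png')[100:300,150:400]])
cv2.imwrite('pics/m1.png',cv2.resize(im,None,fx=1.6,fy=1.6))
E
```

```text
[0.53646571 0.0148807  0.01446306] [ 3.14146284  0.00497821 -0.12026041] [-0.12746391 -0.14189873] [-7.06949625  0.95635315  5.76832188]
```

View pics/m1.png

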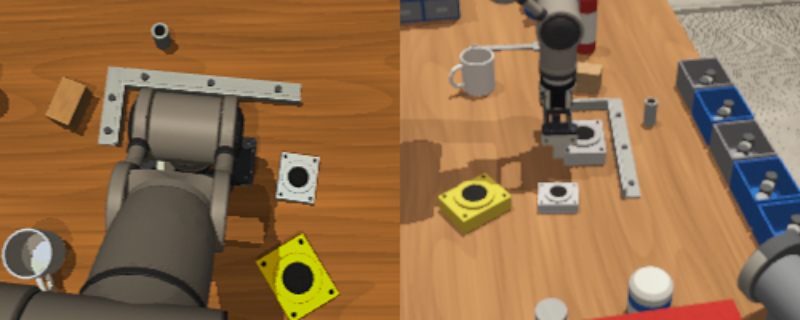

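The picture shows the carrier moving flat ahead of the two fingers, with the small and yellow blocks untouched. It has about 26 mm to go to the rail.

{"name": "arm_command", "arguments": {
  "fingers": [-1,-1,-1,-1,-1,-1,-1,-1],
  "travel": [
    [0.004,0,0],
    [0.008,0,0],
    [0.012,0,0],
    [0.016,0,0],
    [0.019,0,0],
    [0.021,0,0],
    [0.023,0,0],
    [0.025,0,0]
  ],
  "dr": [
    [0,0,0],
    [0,0,0],
    [0,0,0],
    [0,0,0],
    [0,0,0],
    [0,0,0],
    [0,0,0],
    [0,0,0]
  ]
}}

```text
time: 4.87
tool_pos: [0.5601, 0.0119, 0.0145]
tool_rot: [3.141, 0.008, -0.12]
contact_force: [-19.4, 1.3, 14.7]
opening: 0.0915
grip_force: 9.8
```

{"name": "arm_command", "arguments": {
  "fingers": [-1,-1,-1],
  "travel": [
    [0.001,0,0],
    [0.002,0,0],
    [0.002,0,0]
  ],
  "dr": [
    [0,0,0],
    [0,0,0],
    [0,0,0]
  ]
}}

```text
time: 5.12
tool_pos: [0.56, 0.0119, 0.0145]
tool_rot: [3.141, 0.012, -0.12]
contact_force: [-20.0, 0.8, 13.9]
opening: 0.0918
grip_force: 10.3
```

The carrier is seated on the rail at 20 N. I'll back off, rise, and turn 90° for the push toward the end stop.

{"name": "arm_command", "arguments": {
  "fingers": [-1,-1,-1,-1,-1,-1,-1,-1],
  "travel": [
    [-0.005,0,0],
    [-0.015,0,0],
    [-0.03,0,0],
    [-0.035,0,-0.005],
    [-0.035,0,-0.035],
    [-0.035,0,-0.07],
    [-0.035,0,-0.1],
    [-0.035,0,-0.11]
  ],
  "dr": [
    [0,0,0],
    [0,0,0],
    [0,0,0],
    [0,0,0],
    [0,0,0],
    [0,0,0],
    [0,0,0],
    [0,0,0]
  ]
}}

```text
time: 5.78
tool_pos: [0.5342, 0.0152, 0.1301]
tool_rot: [3.142, -0.01, -0.12]
contact_force: [-0.1, 1.1, 0.4]
opening: 0.0917
grip_force: 0.0
```

{"name": "arm_command", "arguments": {
  "fingers": [0.35,0.35,0.35,0.35,0.35,0.35,0.35,0.35],
  "travel": [
    [0,0.03,0],
    [0,0.06,0],
    [0,0.09,0],
    [0.02,0.103,0],
    [0.05,0.103,0],
    [0.08,0.103,0],
    [0.09,0.103,0],
    [0.09,0.103,0]
  ],
  "dr": [
    [0,0,-7],
    [0,0,-14],
    [0,0,-21],
    [0,0,-28],
    [0,0,-35],
    [0,0,-42],
    [0,0,-49],
    [0,0,-56]
  ]
}}

```text
time: 6.45
tool_pos: [0.6106, -0.0985, 0.1244]
tool_rot: [3.139, -0.001, 0.863]
contact_force: [-1.3, 0.1, 0.4]
opening: 0.0431
grip_force: 0.0
```

{"name": "arm_command", "arguments": {
  "fingers": [0.35,0.35,0.35,0.35,0.35,0.35,0.35,0.35],
  "travel": [
    [0,0,0],
    [0,0,0],
    [0,0,0],
    [0,0,0],
    [0,0,0],
    [0,0,0],
    [0,0,0],
    [0,0,0]
  ],
  "dr": [
    [0,0,-7],
    [0,0,-14],
    [0,0,-21],
    [0,0,-28],
    [0,0,-34],
    [0,0,-34],
    [0,0,-34],
    [0,0,-34]
  ]
}}

```text
time: 7.12
tool_pos: [0.608, -0.0976, 0.1247]
tool_rot: [3.141, 0.0, 1.447]
contact_force: [-0.9, -0.4, 0.1]
opening: 0.0297
grip_force: 0.0
```

```bash
python3 - <<'E'
from h import *
o=observe();print(o['time'],o['tool_pos'],o['tool_rot'],o['opening'],incorner(o['tool_pos']),o['contact_force'])
for n in('top','side'): cv2.imwrite(f'pics/{n}2.png',read_camera(n)['color'])
im=np.hstack([cv2.imread('pics/top2.png')[100:300,130:380],cv2.imread('pics/side2.png')[100:300,150:400]])
cv2.imwrite('pics/m2.png',cv2.resize(im,None,fx=1.6,fy=1.6))
E
```

```text
7.1167 [ 0.60797985 -0.09764617  0.12472085] [3.14096653e+00 1.73437283e-04 1.44722878e+00] 0.029729591824624854 [-0.04299323 -0.24505527] [-0.88143778 -0.39311343  0.09099949]
```

View pics/m2.png

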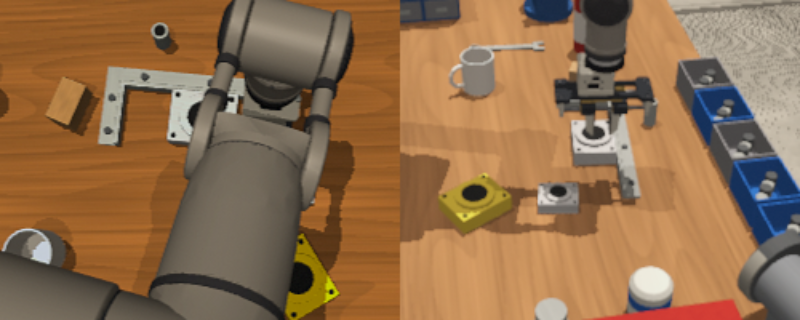

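The carrier now sits along the rail, at about (200,115) in the left half. The fingers are to its right and clear of the small block. I'll descend and push toward the end stop.

{"name": "arm_command", "arguments": {
  "fingers": [0.35,0.35,0.35,0.35,0.35,0.35,0.35,0.35],
  "travel": [
    [0,-0.006,0.03],
    [0,-0.006,0.06],
    [0,-0.006,0.09],
    [0,-0.006,0.105],
    [0,-0.006,0.11],
    [0,-0.006,0.11],
    [0.01,-0.006,0.11],
    [0.02,-0.006,0.11]
  ],
  "dr": [
    [0,0,0],
    [0,0,0],
    [0,0,0],
    [0,0,0],
    [0,0,0],
    [0,0,0],
    [0,0,0],
    [0,0,0]
  ]
}}

```text
time: 7.88
tool_pos: [0.6053, -0.0768, 0.0163]
tool_rot: [3.139, 0.0, 1.449]
contact_force: [0.1, -0.1, -0.6]
opening: 0.0297
grip_force: 0.0
```

{"name": "arm_command", "arguments": {
  "fingers": [0.35,0.35,0.35,0.35,0.35,0.35,0.35,0.35],
  "travel": [
    [0.004,0,0],
    [0.007,0,0],
    [0.01,0,0],
    [0.013,0,0],
    [0.016,0,0],
    [0.02,0,0],
    [0.024,0,0],
    [0.028,0,0]
  ],
  "dr": [
    [0,0,0],
    [0,0,0],
    [0,0,0],
    [0,0,0],
    [0,0,0],
    [0,0,0],
    [0,0,0],
    [0,0,0]
  ]
}}

```text
time: 8.55
tool_pos: [0.6075, -0.0507, 0.0152]
tool_rot: [3.141, 0.002, 1.45]
contact_force: [-1.4, -6.7, 3.4]
opening: 0.0301
grip_force: 3.4
```

{"name": "arm_command", "arguments": {
  "fingers": [0.35,0.35,0.35,0.35,0.35,0.35,0.35,0.35],
  "travel": [
    [0.005,0,0],
    [0.01,0,0],
    [0.015,0,0],
    [0.02,0,0],
    [0.025,0,0],
    [0.03,0,0],
    [0.035,0,0],
    [0.04,0,0]
  ],
  "dr": [
    [0,0,0],
    [0,0,0],
    [0,0,0],
    [0,0,0],
    [0,0,0],
    [0,0,0],
    [0,0,0],
    [0,0,0]
  ]
}}

```text
time: 9.22
tool_pos: [0.6123, -0.011, 0.0152]
tool_rot: [3.141, 0.002, 1.45]
contact_force: [-2.6, -6.6, 3.1]
opening: 0.0301
grip_force: 3.6
```

```bash
python3 - <<'E'
from h import *
o=observe();print(o['time'],o['tool_pos'],o['tool_rot'],incorner(o['tool_pos']),o['contact_force'],o['torque'])
E
```

```text
9.2167 [ 0.61231551 -0.01098579  0.01522938] [3.14121026e+00 2.32543292e-03 1.45025526e+00] [-0.04906305 -0.15849906] [-2.58949273 -6.55395456  3.13280099] [-1.10696899  0.23217439  0.05329324]
```

Going well, with about 34 mm left. I'll slow down near the stop.

{"name": "arm_command", "arguments": {
  "fingers": [0.35,0.35,0.35,0.35,0.35,0.35,0.35,0.35],
  "travel": [
    [0.005,0,0],
    [0.01,0,0],
    [0.014,0,0],
    [0.018,0,0],
    [0.021,0,0],
    [0.024,0,0],
    [0.026,0,0],
    [0.028,0,0]
  ],
  "dr": [
    [0,0,0],
    [0,0,0],
    [0,0,0],
    [0,0,0],
    [0,0,0],
    [0,0,0],
    [0,0,0],
    [0,0,0]
  ]
}}

```text
time: 9.88
tool_pos: [0.6157, 0.0167, 0.0153]
tool_rot: [3.141, 0.002, 1.45]
contact_force: [-2.9, -7.1, 3.5]
opening: 0.0297
grip_force: 3.7
```

{"name": "arm_command", "arguments": {
  "fingers": [0.35,0.35,0.35,0.35],
  "travel": [
    [0.002,0,0],
    [0.003,0,0],
    [0.005,0,0],
    [0.006,0,0]
  ],
  "dr": [
    [0,0,0],
    [0,0,0],
    [0,0,0],
    [0,0,0]
  ]
}}

```text
time: 10.22
tool_pos: [0.6163, 0.0218, 0.0153]
tool_rot: [3.141, 0.004, 1.451]
contact_force: [-2.6, -13.5, 4.4]
opening: 0.0297
grip_force: 7.4
```

{"name": "arm_command", "arguments": {
  "fingers": [0.35,0.35,0.35,0.35],
  "travel": [
    [0.001,0,0],
    [0.002,0,0],
    [0.003,0,0],
    [0.003,0,0]
  ],
  "dr": [
    [0,0,0],
    [0,0,0],
    [0,0,0],
    [0,0,0]
  ]
}}

```text
time: 10.55
tool_pos: [0.6163, 0.0219, 0.0153]
tool_rot: [-3.141, 0.007, 1.45]
contact_force: [-5.1, -20.9, 5.1]
opening: 0.0297
grip_force: 11.2
```

Seated at 21 N. I'll withdraw and check.

{"name": "arm_command", "arguments": {
  "fingers": [0.35,0.35,0.35,0.35,0.35,0.35,0.35,0.35],
  "travel": [
    [-0.005,0,0],
    [-0.015,0,0],
    [-0.035,0,0],
    [-0.045,0,-0.01],
    [-0.045,0,-0.05],
    [-0.045,0,-0.09],
    [-0.045,0,-0.13],
    [-0.045,0,-0.13]
  ],
  "dr": [
    [0,0,0],
    [0,0,0],
    [0,0,0],
    [0,0,0],
    [0,0,0],
    [0,0,0],
    [0,0,0],
    [0,0,0]
  ]
}}

```text
time: 11.22
tool_pos: [0.6156, -0.0181, 0.1544]
tool_rot: [3.126, 0.0, 1.45]
contact_force: [1.9, -0.1, 0.4]
opening: 0.0296
grip_force: 0.0
```

{"name": "arm_command", "arguments": {
  "fingers": [0.35,0.35,0.35,0.35,0.35,0.35,0.35,0.35],
  "travel": [
    [-0.04,0,0],
    [-0.08,0,0],
    [-0.12,0,0],
    [-0.16,-0.03,0],
    [-0.2,-0.06,0],
    [-0.24,-0.09,0],
    [-0.26,-0.1,0],
    [-0.26,-0.1,0]
  ],
  "dr": [
    [0,0,0],
    [0,0,0],
    [0,0,0],
    [0,0,0],
    [0,0,0],
    [0,0,0],
    [0,0,0],
    [0,0,0]
  ]
}}

```text
time: 11.88
tool_pos: [0.4772, -0.2679, 0.1454]
tool_rot: [-3.141, 0.002, 1.446]
contact_force: [-0.3, -1.0, 0.1]
opening: 0.03
grip_force: 0.0
```

```bash
python3 - <<'E'
from h import *
o=observe();print(o['time'],o['tool_pos'],o['contact_force'])
c=read_camera('top');np.savez('top3.npz',**c)
P,m=blob(c,.0325,.06,(190,150,270,215));m=cv2.morphologyEx(m.astype(np.uint8),cv2.MORPH_OPEN,np.ones((5,5)))>0
r=rect(P[m]);print(r,incorner(np.array(r[0])/1000))
im=c['color'][120:240,160:340];cv2.imwrite('pics/top3.png',cv2.resize(im,None,fx=4.4,fy=4.4,interpolation=cv2.INTER_CUBIC))
a=dict(np.load('top.npz'))['color'];d=cv2.absdiff(a,c['color']).max(2)
for n,(u,v) in dict(socket=(230,122),carton=(173,165),filter=(428,168),jar=(445,233),mug=(150,260),wrench=(100,228),spray=(100,148),small=(316,211),yellow=(316,273)).items(): print(n,d[v-14:v+14,u-14:u+14].mean().round(1))
E
```

```text
11.8833 [ 0.4771668  -0.26788619  0.14535924] [-0.29653414 -0.98643108  0.06125375]
((626.5914916992188, 88.94886016845703), (115.54051971435547, 91.75234985351562), 82.38976287841797) [-0.04685313 -0.05757407]
socket 5.4
carton 5.9
filter 33.3
jar 43.3
mug 5.6
wrench 6.5
spray 5.0
small 8.3
yellow 8.3
```

View pics/top3.png

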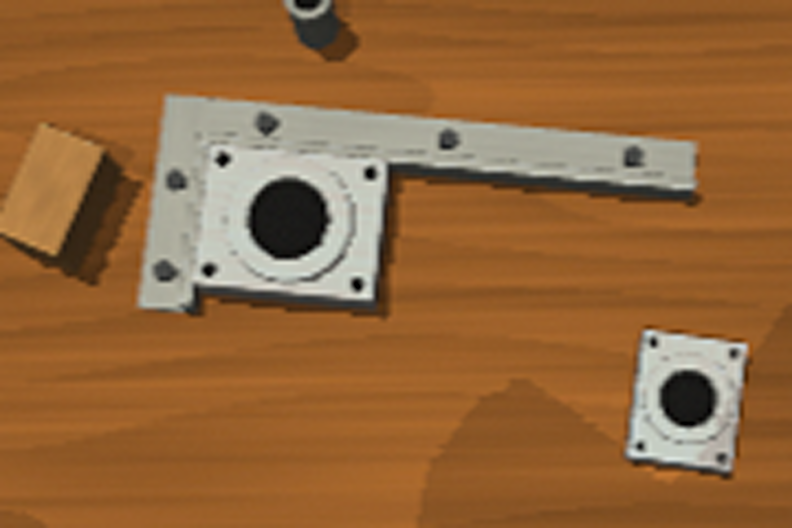

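The carrier measures (-46.9, -57.6) mm in the corner frame, and no gap shows on either side. The filter and jar changed in the image, probably from the arm's shadow, so I'll check that with the side view before handing in.

```bash
python3 - <<'E'
from h import *
c=read_camera('side');a=dict(np.load('side.npz'));t0=dict(np.load('top.npz'));t1=dict(np.load('top3.npz'))
for n,(u,v) in dict(filter=(306,283),jar=(244,297)).items():
    s=np.s_[v-14:v+10,u-14:u+14];print('side',n,cv2.absdiff(a['color'],c['color'])[s].mean(),np.median(abs(a['z_map']-c['z_map'])[s]))
for n,(u,v) in dict(filter=(428,168),jar=(445,233)).items():
    s=np.s_[v-14:v+14,u-14:u+14];print('top depth',n,np.median(abs(t0['z_map']-t1['z_map'])[s]))
# template shift in side view
for n,(x0,y0,x1,y1) in dict(filter=(290,266,324,294),jar=(232,286,258,302)).items():
    r=cv2.matchTemplate(c['color'][y0-12:y1+12,x0-12:x1+12],a['color'][y0:y1,x0:x1],cv2.TM_CCOEFF_NORMED);_,q,_,l=cv2.minMaxLoc(r);print(n,q,l[0]-12,l[1]-12)
E
```

```text
side filter 0.6121031746031746 0.0025994778
side jar 6.750992063492063 0.0025065541
top depth filter 0.003902465
top depth jar 0.422609
filter 0.9988908171653748 0 0
jar 0.9320977330207825 0 0
```

Neither the filter nor the jar has moved; the arm only hides the jar in the top view. Handing in.

```bash
python3 -c "from cell import *;print(hand_in())"
```

```text
the job is handed in; nothing more can be done
None
```

I pushed the carrier fully home and handed the job in at about 12 s; it measured (-46.9, -57.6) mm in the corner frame, square to both rails by eye and within the fit error. Image checks showed no bystander had moved, but the hand-in returned no verdict.

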